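Zero the jig gauge and pin the heat-sink cover

ROBOT

A 6-joint arm with a two-finger parallel gripper is mounted at the origin on the work surface. World frame = base frame: x ahead of the robot, y to its left, z up, the work surface at z = 0. Lengths are in m, angles in rad, forces in N, time in s.
With the tool pointing down it reaches from about 0.35 to 0.725 m from the base axis. Payload 4.3 kg.
Tool frame: the origin (TCP) lies at the very end of the fingers, on their centre line; the grasp point (between the pads) lies 19 mm behind it; z points along the fingers, x is the direction in which the jaws open and shut, and the axes are right-handed (so a half turn about z gives the same grasp; the last joint's range is limited). The gripper opens to 85 mm and grips with 20 to 120 N. Pads are 22 mm wide; open, the fingers measure 114 mm over their backs; the gripper's body (76 mm by 85 mm) begins 54 mm behind the grasp point. The pads swing forward as they close: fully open they stand 13 mm farther back than shut.
Start: joints at [-1.412, 0.377, 0.081, 1.274, 0, 1.46], TCP at [0.153, -0.554, 0.208] pointing down, gripper open.
Joint ranges: [-2.72, 2.72], [-0.84, 1.66], [-1.02, 1.22], [-1.77, 2.12], [-1.37, 1.28], [-3.14, 3.14]. Speed limits (rad/s): [2.57, 2.57, 3.14, 3.14, 3.14, 3.14].

INTERFACE

Orientations are given as a unit quaternion [x, y, z, w].
In Python, from bench import arm gives the robot as it stands.
- The arm moves only by the tool jog_arm, never from a script. Its argument "rows" is a list of rows, each a list of 7 numbers: the shift along the tool's x, y, z in mm, then the turn, a rotation vector about the tool's x, y, z in rad, then the closure, from -1 (fully open) to 1 (shut), so that 0 is half open. In form: [[tx, ty, tz, rx, ry, rz, claw], ...]. A call has 1 to 12 rows; each row is the pose to reach, as a shift and turn from the pose commanded when the call began, along the tool's axes at that moment; what a row does not reach only later rows make up. A row lasts 1/10 s, in which the tool goes at most 50 mm and 8.59 degrees, less where a joint would pass 70% of its speed; a pose out of reach is approached as far as the arm can. A call with a gripper value outside its range is refused whole. The fingers move at their own pace and stop on an object; "squeeze" is the grip in N (left out, the last holds). Time passes only in rows, so rows that repeat a pose let the fingers close. It gives the time, the measured TCP pose, the force and the opening at its end, in the units of the state.
- arm.get_obs(): the state, without advancing time (a new reading comes with each control period).
- arm.grab_frame(name): name is "scene" or "top" or "wrist"; returns the picture (400x640x3 uint8, red, green, blue); there is no depth.
- arm.calibration(name): a dict with "fov_y" (degrees; the focal length in pixels is half the picture's height over the tangent of half this angle, whatever the lens; pixels are square), "cx", "cy" (the principal point, pixels), "R" (3x3) and "t" (3): a world point X has camera coordinates R X + t. Camera axes: x right, y down, z forward; pixel columns grow to the right and rows downward; lengths in m; the calibration is good to about 2 mm. A picture is of the moment at which its call begins: read the wrist's pose just before it. calibration takes no time and is no camera call; for the wrist camera it gives the pose at the moment of the call.
- arm.finish_job(): hands the job in, once; it reports no verdict.
The state is a dict: "t": time; "joints": joint angles; "qd": joint speeds; "joint_torque": joint torques, N m; "position": TCP position; "orientation": TCP orientation; "contact_force": force on the tool from outside, world axes, zero at the start; "moment": the same for the moment, N m; "gripper_width": finger opening in m.
Only numpy, scipy, OpenCV 4.12 (cv2) and the standard library are available. Lean on these libraries where they do the work, as an engineer would, in place of code of your own. Each camera call takes 0.05 s, during which the arm holds its last target.

TASK

First turn the black reset knob of the assembly jig's force gauge back (counterclockwise) to its zero stop. Then take the locating pin with the square grip from the foam tray, put it upright through the slot of the cover plate and slide its tip along the keeper bar inside until you feel it drop into the hidden hole, and push it fully home so that its flange lies on the cover; let go of it. Leave the round-headed plug and the other loose parts where they are.

Things in the scene. Friction and masses are not known exactly. Their poses are not given: they have to be found in the camera images.
- slot (a point): Centre of the slot in the cream cover plate on top of the dark finned heat sink, at the plate's upper face (95 mm above the table). z up, y along the slot, x across it. Slot 80 mm long (y), 19 mm wide (x); plate 112 (x) by 194 (y) by 10 mm. The jig is fixed; its base plate, 12 mm thick, spans x -75 to +75, y -245 to +100 mm from here.
- bar_top (a point): Point straight below the slot's centre, 38 mm down, level with the flat top of the fixed black keeper bar inside the heat sink (axes as slot). The bar lies under the whole slot. Its one round through hole, 18 mm wide, 40 mm deep, slightly chamfered, is at x = 0 but anywhere from y = -26 to +26 mm: it differs each time and is not told.
- knob_grip (a point): On the upright axis of the gauge's reset knob, 87 mm above the table: a black bar 64 mm long (point x), 16 mm thick (point y), from 67 to 101 mm high, with a thin steel pointer at its -x end. Fixed grey gauge box 114 x 114 mm, top at 60 mm; axis 180 mm from the slot centre in the slot's -y. At joint zero the axes are parallel to the slot's.
- reset_knob (a joint): Turn of the reset knob in rad: 0 at the zero stop, growing clockwise seen from above, at most 2.0. It starts between 0.7 and 1.3. Turn it counterclockwise until it stops; it stays where it is left (friction about 0.05 N m).
- pin: Steel locating pin, about 0.16 kg, upright and loose in a tray hole, its flange on the foam. Origin: centre of its lower end, 10 mm above the table; z up. Shaft 14 mm wide, 70 mm long, lowest 7 mm tapering to a 7 mm end; round flange 34 mm wide from 70 to 78 mm up; square grip 24 x 24 mm from 78 to 124 mm up, sides along its x and y.
- pin_tip (a point): Centre of the pin's lower end (the body's origin), same axes.
- plug: Bystander: steel blanking plug in the tray's other hole, same shaft but a plain flat round head 44 mm in diameter and 12 mm thick, no square grip. Origin at the lower end. Leave it in place.
- tray: Fixed white foam tray, 100 (x) by 180 (y) by 80 mm tall, origin under its centre. Two holes 16 mm in diameter and 76 mm deep at y = -50 and +50 mm; the pin stands in one of them, the plug in the other.
- module: Bystander: cream power module 62 x 104 x 34 mm lying on the table, 0.35 kg, origin at the centre of its underside. Leave it.
- terminal_block: Bystander: black terminal block 36 x 100 x 46 mm on the table, 0.15 kg, origin at the centre of its underside. Leave it.
Mind the look-alikes: they are no part of the job. Leave any blue or purple look-alike of the pin alone.

How it is judged:
By the outcome, as a careful person would: the job done as asked, in the order asked, and still so for the second after the job is handed in, with the robot touching nothing.
It also fails if it takes over 72 s, if anything falls off the work surface, if the arm or the gripper's body presses on something with over 40 N, if the wrist force passes 120 N, or if a joint passes its speed limit or range.

## Working session

There is one attempt and no reset: what is moved stays moved. The work goes in short steps, Python scripts to look and compute and a tool call to move; the robot and the scene stay as the last step left them, time stands still between calls to the robot, and variables do not carry over. Pictures are saved under pics/ and viewed, and the job is handed in when it is done.

Besides the shell and the picture viewer there is one more tool, called after "Request:" by a JSON object that holds its "api" and its "payload", one argument or row to a line. jog_arm: Moves the arm, as the interface text tells. Its arguments: {"type":"object","properties":{"rows":{"type":"array"},"squeeze":{"type":"number"}},"required":["rows"]}

```bash
mkdir -p pics; ls
python3 - <<'E'
from bench import arm
import cv2
o=arm.get_obs();print({k:(v if not hasattr(v,'round') else v.round(3)) for k,v in o.items()})
for n in ['scene','top','wrist']:
    c=arm.calibration(n);print(n,c)
    cv2.imwrite(f'pics/{n}0.png',cv2.cvtColor(arm.grab_frame(n),cv2.COLOR_RGB2BGR))
E
```

```text
pics
{'t': 0.0, 'joints': array([-1.412,  0.378,  0.08 ,  1.274,  0.   ,  1.461]), 'qd': array([ 0.001,  0.001, -0.001,  0.002, -0.002, -0.001]), 'joint_torque': array([ 1.0000e-03, -4.6360e+01,  2.6988e+01,  2.1000e-02,  0.0000e+00,
       -0.0000e+00]), 'position': array([ 0.153, -0.554,  0.207]), 'orientation': array([ 0.795, -0.606, -0.001, -0.001]), 'contact_force': array([ 0.185, -0.336,  0.986]), 'moment': array([ 0.01 , -0.001,  0.043]), 'gripper_width': 0.0851372815292347}
scene {'fov_y': 48.98823071170846, 'cx': 318.280362945814, 'cy': 201.37593234940135, 'R': array([[-0.85581716,  0.51694109, -0.01867895],
       [ 0.36857854,  0.58406507, -0.72319973],
       [-0.36294193, -0.6258114 , -0.6903863 ]]), 't': array([ 0.46831909, -0.15286062,  1.40731119])}
top {'fov_y': 45.029292628366264, 'cx': 317.7693289664321, 'cy': 196.60359021511047, 'R': array([[-1.85384188e-04, -9.99953263e-01,  9.66633919e-03],
       [-9.98816111e-01, -2.85063621e-04, -4.86445801e-02],
       [ 4.86450621e-02, -9.66391326e-03, -9.98769376e-01]]), 't': array([-0.00977238,  0.53690258,  1.5167948 ])}
wrist {'fov_y': 59.50025572793776, 'cx': 318.3601998781075, 'cy': 203.87499948938733, 'R': array([[ 0.26698618, -0.96369683, -0.00260696],
       [-0.92716891, -0.25760222,  0.27202741],
       [-0.26282351, -0.07021047, -0.96228597]]), 't': array([-0.57496556, -0.03524492,  0.379378  ])}
```

View pics/scene0.png

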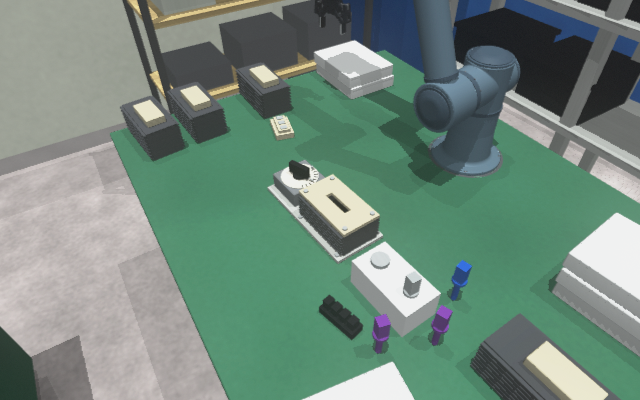

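View pics/top0.png

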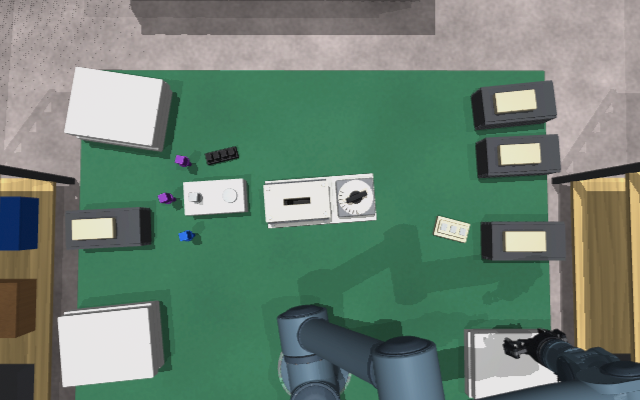

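View pics/wrist0.png

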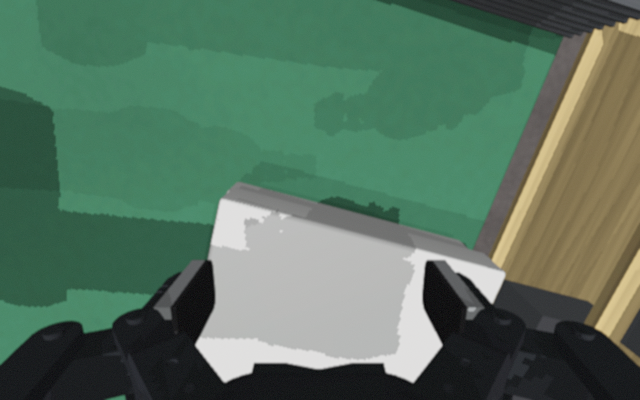

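The top view shows the jig slot at (297,202), the knob at (356,197) and the tray at (215,197). The square-grip steel pin is in the tray at (195,197). These could be mistaken for it: the plug (230,196, round head), purple look-alikes at (183,160) and (166,198), and a blue one at (186,236). I choose the steel pin with the square grip and will check it in close crops.

Run:
```python
import cv2
t=cv2.imread('pics/top0.png');s=cv2.imread('pics/scene0.png')
cv2.imwrite('pics/c1.png',cv2.resize(t[165:235,255:385],None,fx=6,fy=6,interpolation=cv2.INTER_CUBIC))
cv2.imwrite('pics/c2.png',cv2.resize(t[165:235,170:260],None,fx=8,fy=8,interpolation=cv2.INTER_CUBIC))
cv2.imwrite('pics/c3.png',cv2.resize(s[150:260,260:390],None,fx=5,fy=5,interpolation=cv2.INTER_CUBIC))
cv2.imwrite('pics/c4.png',cv2.resize(s[235:335,345:445],None,fx=5.5,fy=5.5,interpolation=cv2.INTER_CUBIC))
```

```text
(no output)
```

View pics/c1.png

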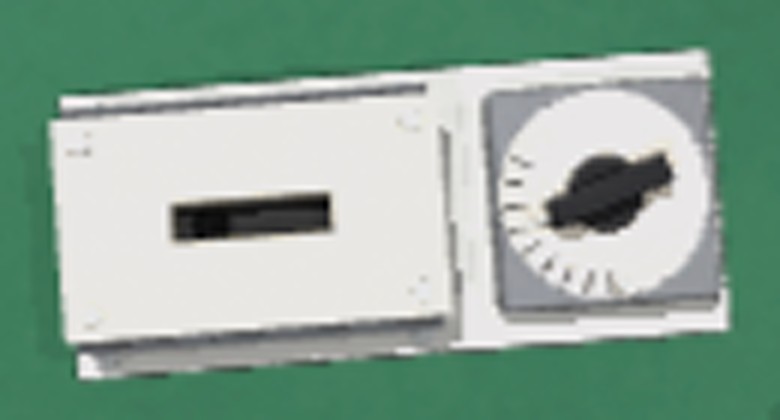

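View pics/c2.png

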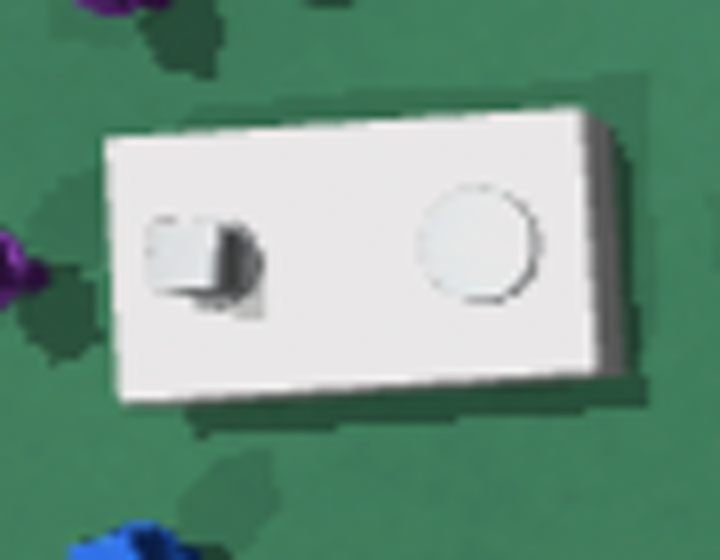

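View pics/c3.png

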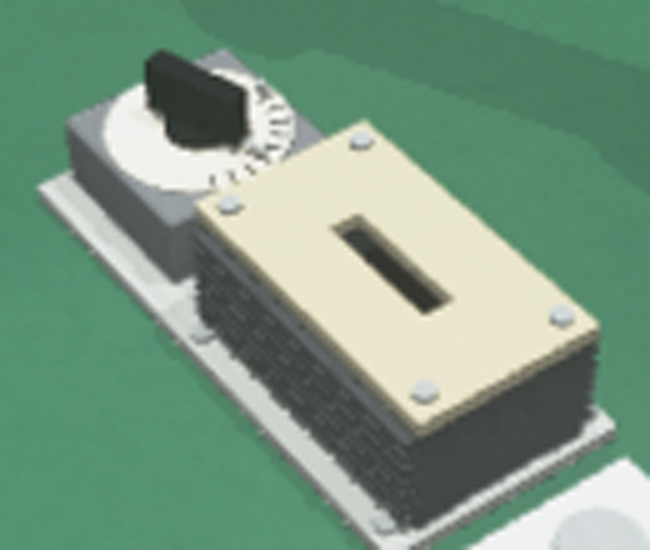

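View pics/c4.png

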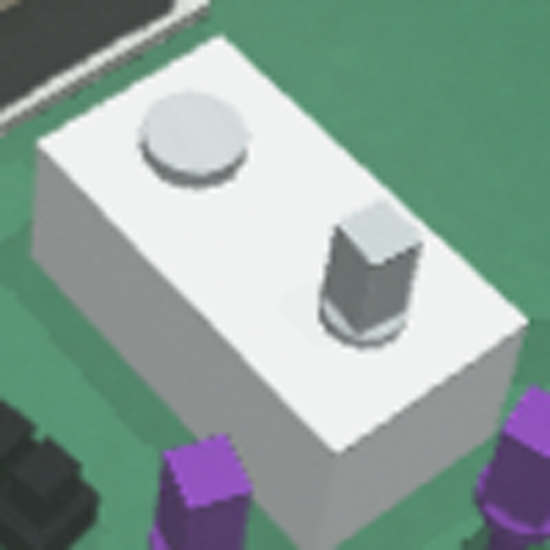

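```bash
cat > h.py <<'E'
import numpy as np, cv2
from bench import arm
from scipy.spatial.transform import Rotation as Ro
def pix2w(name,uv,z,c=None):
    c=c or arm.calibration(name); f=200/np.tan(np.radians(c['fov_y']/2))
    R=np.array(c['R']);t=np.array(c['t']); C=-R.T@t
    out=[]
    for u,v in np.atleast_2d(uv):
        d=R.T@np.array([(u-c['cx'])/f,(v-c['cy'])/f,1]); out.append(C+d*(z-C[2])/d[2])
    return np.array(out)
def w2pix(name,X,c=None):
    c=c or arm.calibration(name); f=200/np.tan(np.radians(c['fov_y']/2))
    p=np.atleast_2d(X)@np.array(c['R']).T+np.array(c['t'])
    return np.c_[p[:,0]/p[:,2]*f+c['cx'],p[:,1]/p[:,2]*f+c['cy']]
def to_tool(dw):
    o=arm.get_obs(); return Ro.from_quat(o['orientation']).inv().apply(dw)*1000
E
python3 - <<'E'
from h import *
np.set_printoptions(precision=4,suppress=True)
T=lambda p,s,o:(np.array(p,float)+.5)/s-.5+o
c1=lambda p:T(p,6,[255,165]); c2=lambda p:T(p,8,[170,165])
c3=lambda p:T(p,5,[260,150]); c4=lambda p:T(p,5.5,[345,235])
print('slot',pix2w('top',c1([(172,205),(330,193),(333,228),(174,242)]),.095))
print('plate',pix2w('top',c1([(52,122),(425,88),(455,318),(68,345)]),.095))
print('box',pix2w('top',c1([(487,95),(708,78),(720,300),(500,310)]),.06))
print('knob ends',pix2w('top',c1([(550,215),(668,170)]),.101))
print('pin top',pix2w('top',c2([(147,218),(222,218),(215,294),(150,290)]),.134))
print('tray',pix2w('top',c2([(105,138),(582,108),(598,373),(120,403)]),.08))
print('plug',pix2w('top',c2([(477,244)]),.092))
print('S plate',pix2w('scene',c3([(197,207),(365,120),(600,327),(415,425)]),.095))
print('S slot',pix2w('scene',c3([(332,229),(360,215),(452,297),(425,313)]),.095))
print('S tray',pix2w('scene',c4([(37,143),(220,37),(528,322),(338,455)]),.08))
print('S pintop',pix2w('scene',c4([(333,228),(378,202),(422,240),(378,264)]),.134))
E
```

```text
slot [[0.5264 0.0945 0.095 ]
 [0.5325 0.0156 0.095 ]
 [0.515  0.0141 0.095 ]
 [0.5079 0.0935 0.095 ]]
plate [[ 0.568   0.1547  0.095 ]
 [ 0.5852 -0.032   0.095 ]
 [ 0.47   -0.0468  0.095 ]
 [ 0.4566  0.1461  0.095 ]]
box [[ 0.5845 -0.0647  0.06  ]
 [ 0.5934 -0.1783  0.06  ]
 [ 0.4794 -0.1838  0.06  ]
 [ 0.4743 -0.0711  0.06  ]]
knob ends [[ 0.5212 -0.094   0.101 ]
 [ 0.5437 -0.153   0.101 ]]
pin top [[0.5449 0.3697 0.134 ]
 [0.5449 0.3425 0.134 ]
 [0.5172 0.3447 0.134 ]
 [0.5186 0.3683 0.134 ]]
tray [[0.5784 0.4    0.08  ]
 [0.5899 0.2198 0.08  ]
 [0.4894 0.213  0.08  ]
 [0.4781 0.393  0.08  ]]
plug [[0.5376 0.257  0.092 ]]
S plate [[ 0.583  -0.0352  0.095 ]
 [ 0.4706 -0.0477  0.095 ]
 [ 0.4578  0.148   0.095 ]
 [ 0.5708  0.1537  0.095 ]]
S slot [[0.5321 0.0171 0.095 ]
 [0.5141 0.0158 0.095 ]
 [0.5077 0.0917 0.095 ]
 [0.5254 0.0939 0.095 ]]
S tray [[0.5901 0.2195 0.08  ]
 [0.4906 0.2133 0.08  ]
 [0.4788 0.3924 0.08  ]
 [0.5783 0.3994 0.08  ]]
S pintop [[0.5451 0.3459 0.134 ]
 [0.5231 0.3455 0.134 ]
 [0.5206 0.3676 0.134 ]
 [0.5415 0.3674 0.134 ]]
```

Run:
```python
from h import *
o=arm.get_obs();print(o['t'],to_tool(np.array([.5327,-.1253,.2])-o['position']))
x=Ro.from_quat(o['orientation']).as_matrix()[:,0];print(np.degrees(np.arctan2(x[1],x[0])))
```

```text
0.15 [-312.1780474  -480.22526678    7.83082991]
-74.59870476138734
```

Request:
{"api": "jog_arm", "payload": {
  "rows": [
    [-312,-480,8,0,0,-1.667,-1],
    [-312,-480,8,0,0,-1.667,-1],
    [-312,-480,8,0,0,-1.667,-1],
    [-312,-480,8,0,0,-1.667,-1],
    [-312,-480,8,0,0,-1.667,-1],
    [-312,-480,8,0,0,-1.667,-1],
    [-312,-480,8,0,0,-1.667,-1],
    [-312,-480,8,0,0,-1.667,-1],
    [-312,-480,8,0,0,-1.667,-1],
    [-312,-480,8,0,0,-1.667,-1],
    [-312,-480,8,0,0,-1.667,-1],
    [-312,-480,8,0,0,-1.667,-1]
  ]
}}

```text
t: 1.35
position: [0.5345, -0.1227, 0.1995]
orientation: [0.983, 0.185, 0.0, -0.0]
contact_force: [0.5, -1.0, -0.3]
gripper_width: 0.0858
```

```bash
cat > st.py <<'E'
from h import *
import sys
np.set_printoptions(precision=4,suppress=True)
o=arm.get_obs();M=Ro.from_quat(o['orientation']).as_matrix()
print('t',o['t'],'p',o['position'],'yaw',np.degrees(np.arctan2(M[1,0],M[0,0])),'z',M[:,2],'q',o['joints'],'F',o['contact_force'],'M',o['moment'],'w',o['gripper_width'])
E
python3 - <<'E'
import st
from h import *
c=arm.calibration('wrist')
import pickle;pickle.dump(c,open('cw1.pkl','wb'))
cv2.imwrite('pics/w1.png',cv2.cvtColor(arm.grab_frame('wrist'),cv2.COLOR_RGB2BGR))
E
```

```text
t 1.35 p [ 0.5345 -0.1227  0.1995] yaw 21.30566538027784 z [ 0.0003  0.001  -1.    ] q [-0.3419  0.325  -0.0165  1.2294  0.001   0.857 ] F [ 0.5121 -0.9663 -0.2761] M [-0.048  -0.0209 -0.0144] w 0.08583536548724781
```

View pics/w1.png

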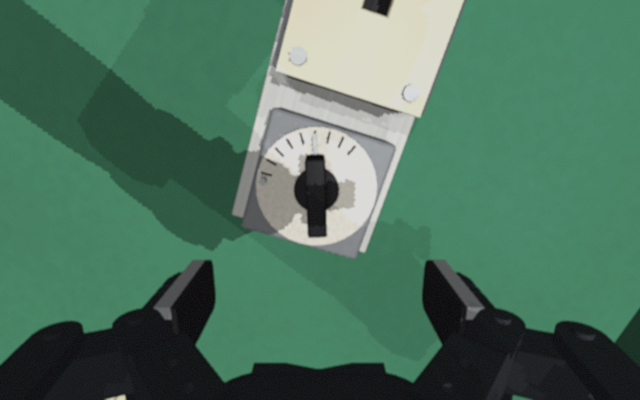

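Run:
```python
import cv2
w=cv2.imread('pics/w1.png')
cv2.imwrite('pics/w1c.png',cv2.resize(w[100:265,230:430],None,fx=3.6,fy=3.6,interpolation=cv2.INTER_CUBIC))
```

```text
(no output)
```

View pics/w1c.png

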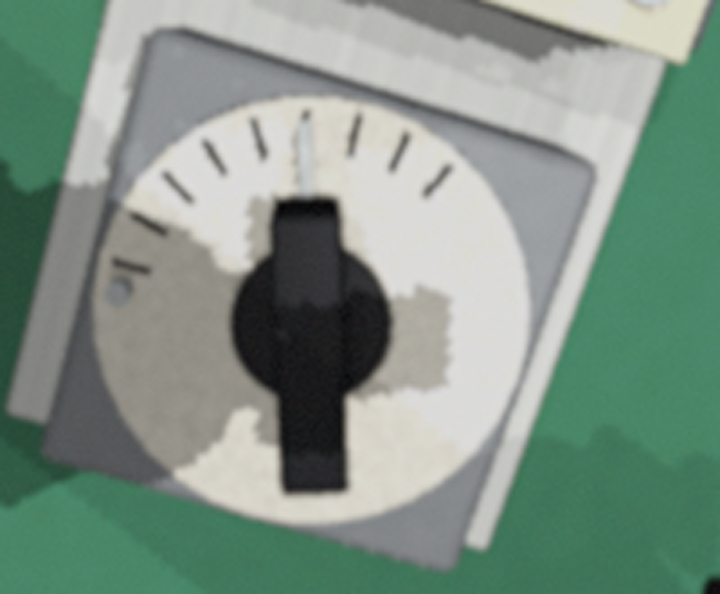

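Run:
```python
from h import *
import pickle;c=pickle.load(open('cw1.pkl','rb'))
np.set_printoptions(precision=4,suppress=True)
T=lambda p:(np.array(p,float)+.5)/3.6-.5+[230,100]
P=pix2w('wrist',T([(305,206),(315,456)]),.101,c);print(P,P.mean(0))
d=P[0]-P[1];print(np.hypot(*d[:2]),np.degrees(np.arctan2(d[1],d[0]))-90)
print('dial',pix2w('wrist',T([(93,300),(530,315),(312,97),(308,523)]),.0615,c))
B=pix2w('wrist',T([(155,30),(594,165),(462,570),(42,458)]),.06,c);print('box',B,B.mean(0))
print([np.degrees(np.arctan2(*(B[i]-B[j])[[1,0]])) for i,j in[(0,3),(1,2),(0,1),(3,2)]])
```

```text
[[ 0.5218 -0.0953  0.101 ]
 [ 0.5439 -0.1463  0.101 ]] [ 0.5328 -0.1208  0.101 ]
0.05563105501503237 23.4988587763621
dial [[ 0.4831 -0.1413  0.0615]
 [ 0.585  -0.1055  0.0615]
 [ 0.5156 -0.076   0.0615]
 [ 0.5539 -0.1771  0.0615]]
box [[ 0.4759 -0.0752  0.06  ]
 [ 0.5847 -0.0663  0.06  ]
 [ 0.5967 -0.1752  0.06  ]
 [ 0.484  -0.1858  0.06  ]] [ 0.5353 -0.1256  0.06  ]
[np.float64(94.21389282584175), np.float64(96.30328350210195), np.float64(-175.29910897897253), np.float64(-174.64472692268603)]
```

Run:
```python
from h import *
o=arm.get_obs();print(o['t'],to_tool(np.array([.5337,-.1252,.075])-o['position']))
```

```text
1.4 [ -3.54560808   3.09715243 124.29863557]
```

```bash
python3 st.py
```

```text
t 1.4 p [ 0.5357 -0.1213  0.1993] yaw 21.319872229241877 z [ 0.0013  0.0025 -1.    ] q [-0.3399  0.3263 -0.0152  1.229   0.0028  0.8587] F [ 2.4535  1.7363 -0.5889] M [ 0.0472 -0.1077 -0.0086] w 0.08511740187532936
```

Request:
{"api": "jog_arm", "payload": {
  "rows": [
    [1,0,30,0,0,-0.04,-1],
    [1,0,60,0,0,-0.04,-1],
    [1,0,90,0,0,-0.04,-1],
    [1,0,115,0,0,-0.04,-1],
    [1,0,125,0,0,-0.04,-1],
    [1,0,125,0,0,-0.04,-1],
    [1,0,125,0,0,-0.04,-1]
  ]
}}

```text
t: 2.1
position: [0.534, -0.1262, 0.0759]
orientation: [0.98, 0.201, 0.0, 0.0]
contact_force: [0.7, -0.3, 1.3]
gripper_width: 0.0854
```

Run:
```python
import st
from h import *
cv2.imwrite('pics/w2.png',cv2.cvtColor(arm.grab_frame('wrist'),cv2.COLOR_RGB2BGR))
```

```text
t 2.1 p [ 0.534  -0.1262  0.0759] yaw 23.186351053533116 z [ 0.001  -0.0005 -1.    ] q [-0.3475  0.3987 -0.2406  0.9304 -0.0001  0.8186] F [ 0.7343 -0.319   1.2659] M [ 0.016  -0.0053  0.0153] w 0.08541677932941907
```

View pics/w2.png

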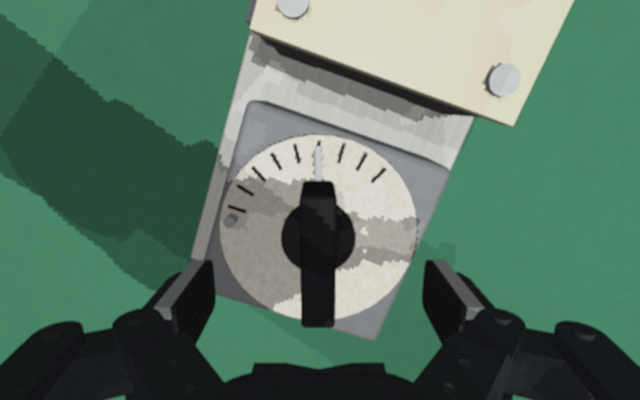

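The knob bar stands vertical in the picture (columns 302–336, rows 182–325), centred between the fingers, with the pointer at (318,160). I'll close on it.

Request:
{"api": "jog_arm", "payload": {
  "rows": [
    [0,0,0,0,0,0,0.2],
    [0,0,0,0,0,0,0.7],
    [0,0,0,0,0,0,1],
    [0,0,0,0,0,0,1],
    [0,0,0,0,0,0,1],
    [0,0,0,0,0,0,1]
  ],
  "squeeze": 40
}}

```text
t: 2.75
position: [0.5336, -0.1258, 0.0753]
orientation: [0.98, 0.201, 0.0, 0.0]
contact_force: [-1.2, 0.8, 3.1]
gripper_width: 0.0139
```

```bash
python3 st.py
```

```text
t 2.75 p [ 0.5336 -0.1258  0.0753] yaw 23.203904551229837 z [ 0.0002 -0.0003 -1.    ] q [-0.3472  0.399  -0.2419  0.9296 -0.0002  0.8186] F [-1.2431  0.7661  3.1129] M [-0.0402  0.1715 -0.0694] w 0.013918739309188402
```

Request:
{"api": "jog_arm", "payload": {
  "rows": [
    [0,0,0,0,0,-0.1,1],
    [0,0,0,0,0,-0.22,1],
    [0,0,0,0,0,-0.34,1],
    [0,0,0,0,0,-0.46,1],
    [0,0,0,0,0,-0.58,1],
    [0,0,0,0,0,-0.7,1],
    [0,0,0,0,0,-0.82,1],
    [0,0,0,0,0,-0.94,1],
    [0,0,0,0,0,-1.04,1],
    [0,0,0,0,0,-1.1,1],
    [0,0,0,0,0,-1.1,1]
  ]
}}

```text
t: 3.85
position: [0.5336, -0.1258, 0.0753]
orientation: [0.73, 0.683, 0.0, 0.0]
contact_force: [-1.5, 0.3, 4.0]
gripper_width: 0.014
```

Run:
```python
import st
from h import *
cv2.imwrite('pics/w3.png',cv2.cvtColor(arm.grab_frame('wrist'),cv2.COLOR_RGB2BGR))
```

```text
t 3.85 p [ 0.5336 -0.1258  0.0753] yaw 86.22281479430652 z [ 0.0002 -0.0002 -1.    ] q [-0.3472  0.399  -0.2419  0.9296 -0.0001 -0.2812] F [-1.5169  0.3234  3.9695] M [-0.0054  0.2175  0.0329] w 0.013974562097157266
```

View pics/w3.png

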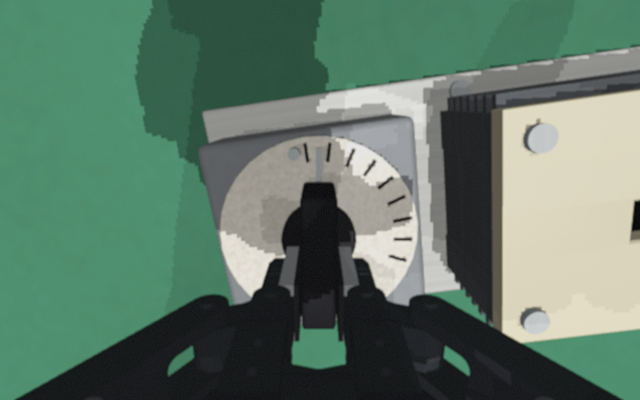

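The pointer (319,160) now sits just short of the first tick (306,153) and the stop dot (294,154). I'll turn slowly into the stop.

Request:
{"api": "jog_arm", "payload": {
  "rows": [
    [0,0,0,0,0,-0.03,1],
    [0,0,0,0,0,-0.06,1],
    [0,0,0,0,0,-0.09,1],
    [0,0,0,0,0,-0.11,1],
    [0,0,0,0,0,-0.12,1],
    [0,0,0,0,0,-0.12,1]
  ]
}}

```text
t: 4.5
position: [0.5336, -0.1258, 0.0753]
orientation: [0.687, 0.726, 0.0, 0.0]
contact_force: [-2.4, -0.6, 6.5]
gripper_width: 0.0137
```

```bash
python3 st.py
```

```text
t 4.5 p [ 0.5336 -0.1258  0.0753] yaw 93.15065104632934 z [ 0.0002 -0.0002 -1.    ] q [-0.3472  0.399  -0.242   0.9295 -0.0001 -0.4022] F [-2.3708 -0.5534  6.4859] M [ 0.0581  0.3071 -0.0497] w 0.013671696199767342
```

Request:
{"api": "jog_arm", "payload": {
  "rows": [
    [0,0,0,0,0,-0.02,1],
    [0,0,0,0,0,-0.04,1],
    [0,0,0,0,0,-0.04,1]
  ]
}}

```text
t: 4.8
position: [0.5336, -0.1258, 0.0753]
orientation: [0.673, 0.74, 0.0, 0.0]
contact_force: [-1.3, -0.6, 5.8]
gripper_width: 0.0138
```

```bash
python3 st.py
```

```text
t 4.8 p [ 0.5336 -0.1258  0.0753] yaw 95.4291169244741 z [ 0.0002 -0.0002 -1.    ] q [-0.3472  0.3991 -0.242   0.9295 -0.0001 -0.4419] F [-1.2574 -0.5586  5.7591] M [ 0.0731  0.3981 -0.1459] w 0.013849036463716862
```

Request:
{"api": "jog_arm", "payload": {
  "rows": [
    [0,0,0,0,0,-0.02,1],
    [0,0,0,0,0,-0.04,1],
    [0,0,0,0,0,-0.04,1]
  ]
}}

```text
t: 5.1
position: [0.5336, -0.1258, 0.0753]
orientation: [0.658, 0.753, 0.0, 0.0]
contact_force: [-2.4, 0.3, 5.0]
gripper_width: 0.0135
```

Run:
```python
import st
from h import *
I=cv2.cvtColor(arm.grab_frame('wrist'),cv2.COLOR_RGB2BGR)
cv2.imwrite('pics/w4.png',cv2.resize(I[120:290,200:440],None,fx=3,fy=3,interpolation=cv2.INTER_CUBIC))
```

```text
t 5.1 p [ 0.5336 -0.1258  0.0753] yaw 97.65714555350931 z [ 0.0003 -0.     -1.    ] q [-0.3473  0.399  -0.2419  0.9295  0.0001 -0.481 ] F [-2.3931  0.2644  5.0061] M [ 0.1594  0.3053 -0.5278] w 0.01348265139795803
```

View pics/w4.png

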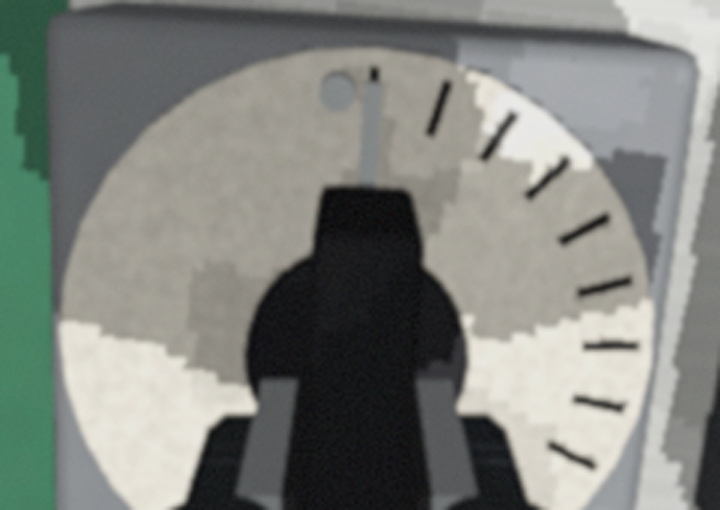

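The pointer (372,130 in the crop) lies on the zero tick next to the stop dot, and the moment has risen from 0.05 to 0.53 N m. The knob is at its stop, so I'll open and lift.

Request:
{"api": "jog_arm", "payload": {
  "rows": [
    [0,0,0,0,0,0,0.6],
    [0,0,0,0,0,0,0.3],
    [0,0,0,0,0,0,0],
    [0,0,0,0,0,0,0],
    [0,0,-20,0,0,0,0],
    [0,0,-60,0,0,0,0],
    [0,0,-110,0,0,0,-0.5],
    [0,0,-135,0,0,0,-1],
    [0,0,-135,0,0,0,-1]
  ]
}}

```text
t: 6.05
position: [0.5364, -0.1268, 0.2147]
orientation: [0.658, 0.753, 0.002, 0.004]
contact_force: [-0.0, -1.1, -0.1]
gripper_width: 0.0834
```

Run:
```python
import st
from h import *
import pickle
pickle.dump(arm.calibration('wrist'),open('cw5.pkl','wb'))
I=cv2.cvtColor(arm.grab_frame('wrist'),cv2.COLOR_RGB2BGR)
cv2.imwrite('pics/w5.png',I)
```

```text
t 6.05 p [ 0.5364 -0.1268  0.2147] yaw 97.69915395198755 z [ 0.0082 -0.0031 -1.    ] q [-0.3471  0.3181  0.0131  1.2569 -0.0001 -0.4815] F [-0.0082 -1.0541 -0.1202] M [0.0202 0.0123 0.0708] w 0.08342153758013517
```

View pics/w5.png

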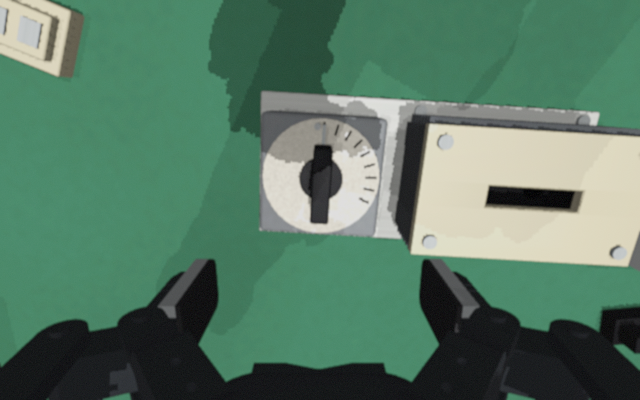

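Request:
{"api": "jog_arm", "payload": {
  "rows": [
    [30,3.9,0,0,0,0.02,-1],
    [80,10.5,0,0,0,0.04,-1],
    [130,17,2,0,0,0.065,-1],
    [180,23.6,4,0,0,0.065,-1],
    [230,30,6,0,0,0.065,-1],
    [280,36.7,8,0,0,0.065,-1],
    [330,43.2,10,0,0,0.065,-1],
    [380,49.8,10,0,0,0.065,-1],
    [425,55.7,10,0,0,0.065,-1],
    [460,60.2,10,0,0,0.065,-1],
    [478,62.6,10,0,0,0.065,-1],
    [478,62.6,10,0,0,0.065,-1]
  ]
}}

```text
t: 7.3
position: [0.5301, 0.3584, 0.1971]
orientation: [0.681, 0.732, -0.002, -0.001]
contact_force: [0.2, 0.2, -0.3]
gripper_width: 0.0854
```

Request:
{"api": "jog_arm", "payload": {
  "rows": [
    [0,0,0,0,0,0,-1],
    [0,0,0,0,0,0,-1]
  ]
}}

```text
t: 7.5
position: [0.5314, 0.3549, 0.199]
orientation: [0.683, 0.731, -0.001, -0.0]
contact_force: [0.6, -0.2, 0.6]
gripper_width: 0.0854
```

Run:
```python
import st
from h import *
import pickle
pickle.dump(arm.calibration('wrist'),open('cw6.pkl','wb'))
I=cv2.cvtColor(arm.grab_frame('wrist'),cv2.COLOR_RGB2BGR)
cv2.imwrite('pics/w6.png',I)
cv2.imwrite('pics/w6c.png',cv2.resize(I[70:270,220:420],None,fx=2.9,fy=2.9,interpolation=cv2.INTER_CUBIC))
I=cv2.cvtColor(arm.grab_frame('top'),cv2.COLOR_RGB2BGR)
cv2.imwrite('pics/t6.png',cv2.resize(I[150:240,180:390],None,fx=3.8,fy=3.8,interpolation=cv2.INTER_CUBIC))
```

```text
t 7.5 p [0.5314 0.3549 0.199 ] yaw 93.89694728319513 z [-0.0015 -0.0014 -1.    ] q [ 0.4899  0.5191  0.2782  1.3319 -0.0005  0.4219] F [ 0.6439 -0.1953  0.5812] M [-0.0134 -0.0265 -0.0283] w 0.08535143022344542
```

View pics/w6c.png

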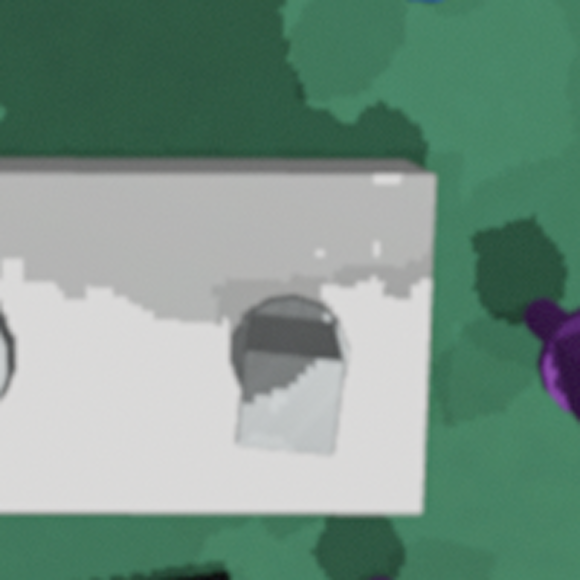

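View pics/t6.png

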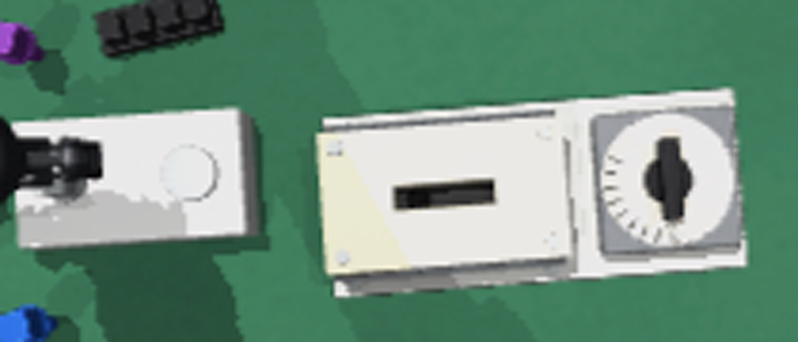

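The knob bar is now square to the gauge box, at zero. In the wrist crop the pin's square top runs over (248,350), (342,358), (332,453) and (238,442), tilted a few degrees.

Run:
```python
from h import *
import pickle;c=pickle.load(open('cw6.pkl','rb'))
np.set_printoptions(precision=4,suppress=True)
T=lambda p:(np.array(p,float)+.5)/2.9-.5+[220,70]
P=pix2w('wrist',T([(248,350),(342,358),(332,453),(238,442)]),.134,c);print(P,P.mean(0))
print([np.degrees(np.arctan2(*(P[i]-P[j])[[1,0]])) for i,j in[(1,0),(2,3),(0,3),(1,2)]])
P=pix2w('wrist',T([(436,172),(423,514)]),.08,c);print(P)
```

```text
[[0.52   0.3444 0.134 ]
 [0.5204 0.3666 0.134 ]
 [0.5441 0.3661 0.134 ]
 [0.5429 0.3434 0.134 ]] [0.5318 0.3551 0.134 ]
[np.float64(88.98642930600043), np.float64(86.94819061770067), np.float64(177.36747089429852), np.float64(178.99118201296102)]
[[0.4792 0.3919 0.08  ]
 [0.5803 0.399  0.08  ]]
```

Request:
{"api": "jog_arm", "payload": {
  "rows": [
    [0,0,25,0,0,0.1,-1],
    [0,0,60,0,0,0.1,-1],
    [0,0,90,0,0,0.1,-1],
    [0,0,103,0,0,0.1,-1],
    [0,0,105,0,0,0.1,-1],
    [0,0,105,0,0,0.1,-1],
    [0,0,105,0,0,0.1,-1]
  ]
}}

```text
t: 8.3
position: [0.5331, 0.3569, 0.097]
orientation: [0.718, 0.696, 0.002, 0.001]
contact_force: [0.1, -0.6, 0.5]
gripper_width: 0.0851
```

Run:
```python
import st
from h import *
I=cv2.cvtColor(arm.grab_frame('wrist'),cv2.COLOR_RGB2BGR)
cv2.imwrite('pics/w7.png',I)
```

```text
t 8.3 p [0.5331 0.3569 0.097 ] yaw 88.22106551742169 z [ 0.0031  0.0015 -1.    ] q [ 0.4911  0.5568  0.075   1.0856 -0.0001  0.5222] F [ 0.0942 -0.6445  0.4901] M [-0.0152  0.0164  0.0928] w 0.08513324305330515
```

View pics/w7.png

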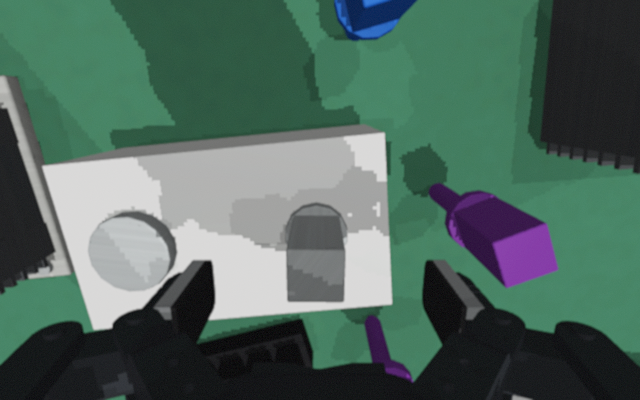

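The pin's grip (columns 287–345) is square to the jaws and centred between them. Closing.

Request:
{"api": "jog_arm", "payload": {
  "rows": [
    [0,0,0,0,0,0,0.2],
    [0,0,0,0,0,0,0.6],
    [0,0,0,0,0,0,1],
    [0,0,0,0,0,0,1],
    [0,0,0,0,0,0,1],
    [0,0,0,0,0,0,1]
  ],
  "squeeze": 60
}}

```text
t: 8.95
position: [0.5319, 0.3563, 0.0953]
orientation: [0.718, 0.696, 0.0, 0.0]
contact_force: [0.4, -0.2, 1.6]
gripper_width: 0.0226
```

```bash
python3 st.py
```

```text
t 8.95 p [0.5319 0.3563 0.0953] yaw 88.23069819132216 z [ 0.0006 -0.0001 -1.    ] q [ 0.4913  0.558   0.0725  1.0848 -0.0003  0.5222] F [ 0.3559 -0.1919  1.6089] M [-0.1293  0.0389  0.0262] w 0.022567701864969168
```

Request:
{"api": "jog_arm", "payload": {
  "rows": [
    [0,0,-10,0,0,0,1],
    [0,0,-30,0,0,0,1],
    [0,0,-60,0,0,0,1],
    [0,0,-90,0,0,0,1],
    [0,0,-115,0,0,0,1],
    [0,0,-125,0,0,0,1],
    [0,0,-125,0,0,0,1],
    [0,0,-125,0,0,0,1]
  ]
}}

```text
t: 9.75
position: [0.5312, 0.3561, 0.2187]
orientation: [0.718, 0.696, -0.001, -0.0]
contact_force: [0.0, -0.2, -2.5]
gripper_width: 0.0225
```

Run:
```python
import st
from h import *
I=cv2.cvtColor(arm.grab_frame('scene'),cv2.COLOR_RGB2BGR)
cv2.imwrite('pics/s8.png',cv2.resize(I[130:330,290:490],None,fx=2.9,fy=2.9,interpolation=cv2.INTER_CUBIC))
```

```text
t 9.75 p [0.5312 0.3561 0.2187] yaw 88.2381515988221 z [-0.0015 -0.0009 -1.    ] q [ 0.4915  0.5188  0.3281  1.3819 -0.      0.5222] F [ 0.006  -0.2099 -2.5144] M [-0.0019 -0.0238 -0.0028] w 0.02253356802939691
```

View pics/s8.png

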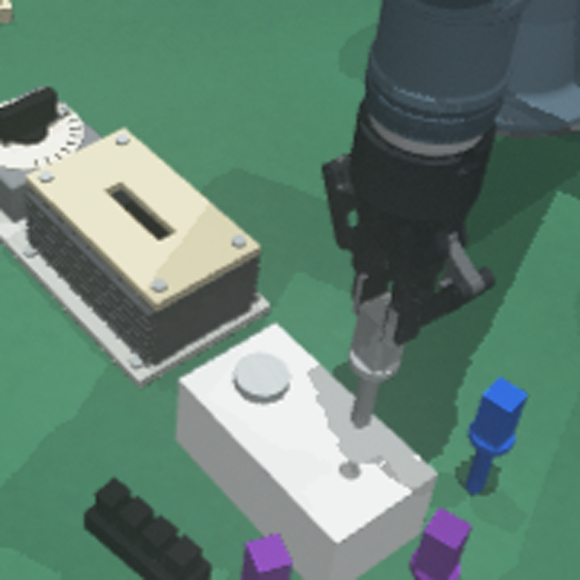

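Run:
```python
from h import *
np.set_printoptions(precision=4,suppress=True)
p=(np.array([362,426.])+.5)/2.9-.5+[290,130]
print('tip',pix2w('scene',p,.134), w2pix('scene',[[.5312,.3561,.134]]),p)
I=cv2.imread('pics/w5.png');cv2.imwrite('pics/w5c.png',cv2.resize(I[110:275,390:640],None,fx=3.2,fy=3.2,interpolation=cv2.INTER_CUBIC))
```

```text
tip [[0.5297 0.3571 0.134 ]] [[413.6231 276.5634]] [414.5   276.569]
```

View pics/w5c.png

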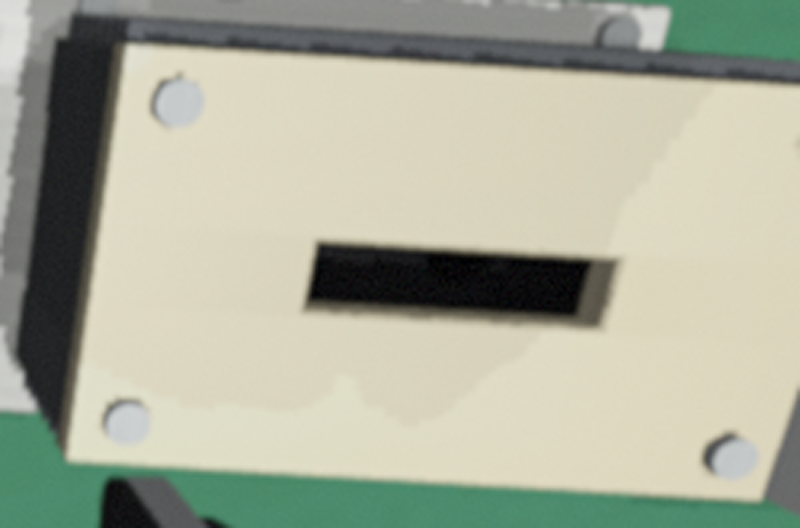

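Run:
```python
from h import *
import pickle;c=pickle.load(open('cw5.pkl','rb'))
np.set_printoptions(precision=4,suppress=True)
T=lambda p:(np.array(p,float)+.5)/3.2-.5+[390,110]
P=pix2w('wrist',T([(318,242),(621,260),(602,328),(305,310)]),.095,c);print(P,P.mean(0))
P=pix2w('wrist',T([(125,45),(65,462),(765,500)]),.095,c);print(P)
```

```text
[[0.515  0.0128 0.095 ]
 [0.5089 0.0926 0.095 ]
 [0.5276 0.094  0.095 ]
 [0.5335 0.0144 0.095 ]] [0.5212 0.0534 0.095 ]
[[ 0.4727 -0.0481  0.095 ]
 [ 0.5852 -0.0395  0.095 ]
 [ 0.5698  0.156   0.095 ]]
```

Run:
```python
import cv2,numpy as np
I=cv2.imread('pics/top0.png')[190:212,278:318]
I=np.clip(I.astype(float)*2.5,0,255).astype('uint8')
cv2.imwrite('pics/slot.png',cv2.resize(I,None,fx=18,fy=18,interpolation=cv2.INTER_CUBIC))
```

```text
(no output)
```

View pics/slot.png

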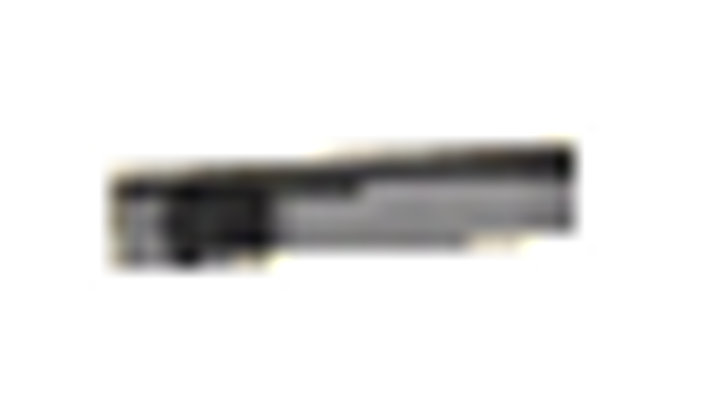

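The dark hole shows in the slot at about top-camera pixel (289.8,201.5). I'll use that as a hint and still confirm it by feel.

Run:
```python
from h import *
np.set_printoptions(precision=4,suppress=True)
P=pix2w('top',[(278+170/18-.5,201.5),(278+220/18-.5,201.5),(278+272/18-.5,201.5)],.057);print(P)
y=np.array([-.073,.997]);C=np.array([.5207,.054])
print((P[:,:2]-C)@y)
S=C+.010*y; print('start',S)
o=arm.get_obs();print(o['t'],o['position'])
```

```text
[[0.5197 0.0855 0.057 ]
 [0.5197 0.077  0.057 ]
 [0.5197 0.0681 0.057 ]]
[0.0315 0.023  0.0141]
start [0.52  0.064]
9.8 [0.5308 0.3559 0.2181]
```

Request:
{"api": "jog_arm", "payload": {
  "rows": [
    [-15,-0.1,0,0,0,-0.03,1],
    [-50,-0.3,0,0,0,-0.06,1],
    [-90,-0.5,0,0,0,-0.104,1],
    [-135,-0.8,0,0,0,-0.104,1],
    [-180,-1.1,0,0,0,-0.104,1],
    [-225,-1.4,0,0,0,-0.104,1],
    [-260,-1.6,0,0,0,-0.104,1],
    [-285,-1.7,0,0,0,-0.104,1],
    [-297.4,-1.8,0,0,0,-0.104,1],
    [-297.4,-1.8,0,0,0,-0.104,1],
    [-297.4,-1.8,0,0,0,-0.104,1],
    [-297.4,-1.8,0,0,0,-0.104,1]
  ]
}}

```text
t: 11.0
position: [0.5206, 0.0604, 0.2196]
orientation: [0.68, 0.733, -0.0, -0.0]
contact_force: [-0.1, 1.1, -1.0]
gripper_width: 0.0224
```

Request:
{"api": "jog_arm", "payload": {
  "rows": [
    [0,0,15,0,0,0,1],
    [0,0,25,0,0,0,1],
    [0,0,30,0,0,0,1],
    [0,0,30,0,0,0,1],
    [0,0,30,0,0,0,1]
  ]
}}

```text
t: 11.5
position: [0.5207, 0.0594, 0.1901]
orientation: [0.681, 0.733, -0.0, 0.0]
contact_force: [1.0, 0.1, -0.5]
gripper_width: 0.0227
```

Run:
```python
import st
from h import *
for n in ('scene','top','wrist'):
    I=cv2.cvtColor(arm.grab_frame(n),cv2.COLOR_RGB2BGR)
    cv2.imwrite(f'pics/{n}9.png',I)
    if n=='scene': cv2.imwrite('pics/s9.png',cv2.resize(I[130:260,270:400],None,fx=4.5,fy=4.5,interpolation=cv2.INTER_CUBIC))
```

```text
t 11.5 p [0.5207 0.0594 0.1901] yaw 94.21966648436408 z [-0.     -0.0001 -1.    ] q [-0.0075  0.2794 -0.1041  1.1874 -0.0001 -0.0812] F [ 1.033   0.0924 -0.5443] M [-0.0487  0.0095 -0.0034] w 0.022663870008544564
```

View pics/s9.png

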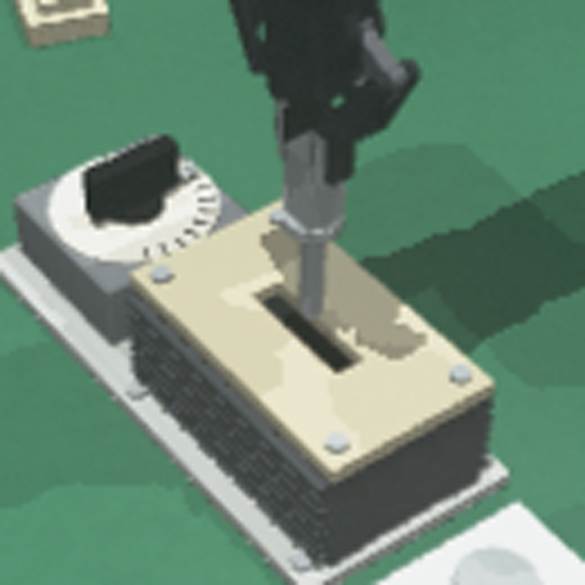

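View pics/wrist9.png

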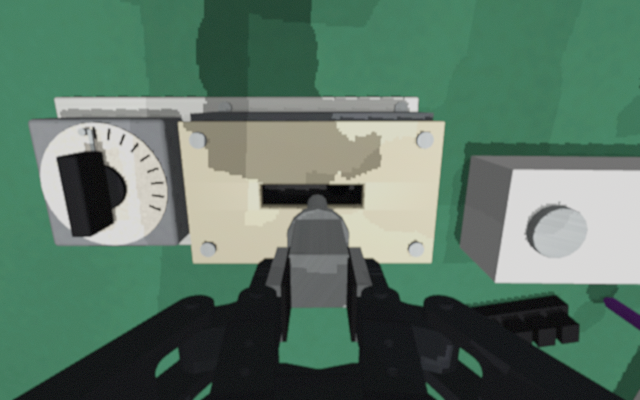

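Run:
```python
from h import *
np.set_printoptions(precision=4,suppress=True)
I=cv2.imread('pics/wrist9.png');cv2.imwrite('pics/w9c.png',cv2.resize(I[170:260,250:380],None,fx=6,fy=6,interpolation=cv2.INTER_CUBIC))
print(w2pix('wrist',[[.5207,.0594,.105],[.5207,.0594,.142]]))
print(w2pix('scene',[[.5207,.0594,.105]]), np.array([313,318])/4.5+[270,130])
```

```text
[[319.6288 198.8233]
 [319.8647 213.7601]]
[[338.6483 200.5111]] [339.5556 200.6667]
```

View pics/w9c.png

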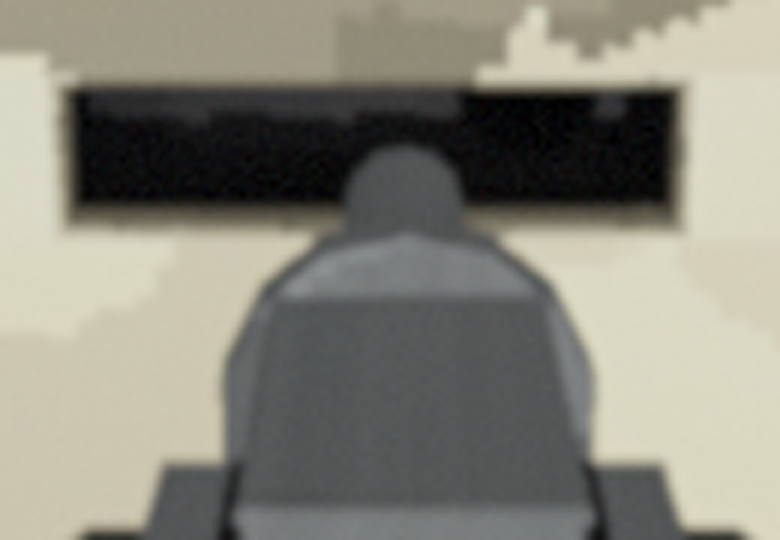

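Request:
{"api": "jog_arm", "payload": {
  "rows": [
    [0,0,6,0,0,0,1],
    [0,0,12,0,0,0,1],
    [0,0,18,0,0,0,1],
    [0,0,24,0,0,0,1],
    [0,0,24,0,0,0,1]
  ]
}}

```text
t: 12.15
position: [0.5197, 0.0591, 0.1646]
orientation: [0.681, 0.732, -0.001, -0.001]
contact_force: [0.1, -0.7, -2.1]
gripper_width: 0.0223
```

```bash
python3 st.py
```

```text
t 12.15 p [0.5197 0.0591 0.1646] yaw 94.19190795032947 z [-0.0024 -0.0001 -1.    ] q [-0.008   0.2911 -0.1551  1.127  -0.0001 -0.0812] F [ 0.0963 -0.7209 -2.0967] M [ 0.055   0.0135 -0.0076] w 0.022345166769418404
```

Request:
{"api": "jog_arm", "payload": {
  "rows": [
    [0,0,8,0,0,0,1],
    [0,0,16,0,0,0,1],
    [0,0,20,0,0,0,1],
    [0,0,22,0,0,0,1],
    [0,0,23,0,0,0,1],
    [0,0,23,0,0,0,1]
  ]
}}

```text
t: 12.75
position: [0.5207, 0.0591, 0.143]
orientation: [0.681, 0.733, -0.0, 0.0]
contact_force: [-0.5, -0.6, -1.1]
gripper_width: 0.0225
```

```bash
python3 st.py
```

```text
t 12.75 p [0.5207 0.0591 0.143 ] yaw 94.19422886218305 z [ 0.0001 -0.0001 -1.    ] q [-0.008   0.3031 -0.1962  1.0714 -0.0001 -0.0812] F [-0.5312 -0.608  -1.1184] M [-0.0222  0.0014  0.0196] w 0.022521978850209595
```

Request:
{"api": "jog_arm", "payload": {
  "rows": [
    [0,0,1,0,0,0,1],
    [0,0,1.7,0,0,0,1],
    [0,0,1.7,0,0,0,1]
  ]
}}

```text
t: 13.05
position: [0.5212, 0.0591, 0.142]
orientation: [0.681, 0.733, 0.0, 0.001]
contact_force: [-1.3, -0.0, 3.2]
gripper_width: 0.0223
```

```bash
python3 st.py
```

```text
t 13.05 p [0.5212 0.0591 0.142 ] yaw 94.19526259576516 z [ 0.0015 -0.0001 -1.    ] q [-0.008   0.3034 -0.1983  1.0676 -0.0001 -0.0812] F [-1.2743 -0.0483  3.1938] M [-0.0206  0.1861 -0.0109] w 0.022313527502517434
```

The tip is on the bar at TCP z = 0.142 with about 5 N. I'll slide toward +y.

Request:
{"api": "jog_arm", "payload": {
  "rows": [
    [2,0,0.4,0,0,0,1],
    [4,0,0.4,0,0,0,1],
    [6,0,0.4,0,0,0,1],
    [8,0,0.4,0,0,0,1],
    [10,0,0.4,0,0,0,1]
  ]
}}

```text
t: 13.55
position: [0.5212, 0.0678, 0.1419]
orientation: [0.681, 0.732, -0.0, 0.002]
contact_force: [0.1, -2.8, 4.4]
gripper_width: 0.0224
```

```bash
python3 st.py
```

```text
t 13.55 p [0.5212 0.0678 0.1419] yaw 94.15843733907795 z [ 0.0028 -0.0034 -1.    ] q [ 0.0108  0.3044 -0.1971  1.0665 -0.0034 -0.0618] F [ 0.0675 -2.7873  4.4432] M [-1.0271 -0.0446  0.004 ] w 0.02243136494159385
```

Request:
{"api": "jog_arm", "payload": {
  "rows": [
    [1,0,0.2,0,0,0,1],
    [2,0,0.2,0,0,0,1],
    [3,0,0.2,0,0,0,1],
    [3,0,0.2,0,0,0,1]
  ]
}}

```text
t: 13.95
position: [0.5209, 0.0712, 0.1416]
orientation: [0.681, 0.732, 0.0, 0.002]
contact_force: [0.5, -3.4, 5.2]
gripper_width: 0.0225
```

```bash
python3 st.py
```

```text
t 13.95 p [0.5209 0.0712 0.1416] yaw 94.17622422586511 z [ 0.0025 -0.0023 -1.    ] q [ 0.0167  0.3051 -0.1972  1.066  -0.0023 -0.0562] F [ 0.5459 -3.4086  5.1538] M [-1.1422 -0.201  -0.0185] w 0.022471522399061247
```

Request:
{"api": "jog_arm", "payload": {
  "rows": [
    [1,0,0,0,0,0,1],
    [2,0,0,0,0,0,1],
    [3,0,0,0,0,0,1],
    [3,0,0,0,0,0,1]
  ]
}}

```text
t: 14.35
position: [0.5186, 0.0756, 0.1398]
orientation: [0.681, 0.733, -0.0, -0.001]
contact_force: [0.7, 0.4, -1.5]
gripper_width: 0.0222
```

```bash
python3 st.py
```

```text
t 14.35 p [0.5186 0.0756 0.1398] yaw 94.2207508372623 z [-0.0021  0.0008 -1.    ] q [ 0.0232  0.3068 -0.1994  1.0666  0.0008 -0.0505] F [ 0.657   0.4129 -1.543 ] M [-0.0053  0.0475  0.0489] w 0.022236044519843307
```

It dropped at y ≈ +21.6: the vertical force fell to the pin's own weight and z went down. I'll push down gently and watch the forces.

Request:
{"api": "jog_arm", "payload": {
  "rows": [
    [1,0,1,0,0,0,1],
    [1,0,3,0,0,0,1],
    [1,0,5,0,0,0,1],
    [1,0,5,0,0,0,1]
  ]
}}

```text
t: 14.75
position: [0.5191, 0.0761, 0.1352]
orientation: [0.681, 0.732, -0.0, -0.0]
contact_force: [0.1, 0.1, -2.0]
gripper_width: 0.0221
```

```bash
python3 st.py
```

```text
t 14.75 p [0.5191 0.0761 0.1352] yaw 94.19218073857563 z [-0.0008 -0.     -1.    ] q [ 0.0246  0.3099 -0.2077  1.0541 -0.     -0.0486] F [ 0.0984  0.1452 -1.9686] M [0.0435 0.039  0.0246] w 0.022109155445847708
```

Tip is free 6.5 mm into the hole. Continuing down.

Request:
{"api": "jog_arm", "payload": {
  "rows": [
    [0,0,2,0,0,0,1],
    [0,0,4,0,0,0,1],
    [0,0,6,0,0,0,1],
    [0,0,8,0,0,0,1],
    [0,0,8,0,0,0,1]
  ]
}}

```text
t: 15.25
position: [0.5191, 0.0761, 0.1273]
orientation: [0.681, 0.732, -0.0, -0.0]
contact_force: [0.6, 0.1, -1.6]
gripper_width: 0.0226
```

```bash
python3 st.py
```

```text
t 15.25 p [0.5191 0.0761 0.1273] yaw 94.19235940662709 z [-0.0006 -0.0001 -1.    ] q [ 0.0246  0.3151 -0.2217  1.0346 -0.0001 -0.0486] F [ 0.5756  0.0606 -1.6074] M [ 0.1147  0.0281 -0.0014] w 0.022569226820470623
```

Request:
{"api": "jog_arm", "payload": {
  "rows": [
    [0,0,3,0,0,0,1],
    [0,0,6,0,0,0,1],
    [0,0,9,0,0,0,1],
    [0,0,12,0,0,0,1],
    [0,0,15,0,0,0,1],
    [0,0,15,0,0,0,1]
  ]
}}

```text
t: 15.85
position: [0.519, 0.0761, 0.1121]
orientation: [0.681, 0.733, -0.0, -0.0]
contact_force: [-0.5, 0.3, -1.7]
gripper_width: 0.0226
```

```bash
python3 st.py
```

```text
t 15.85 p [0.519  0.0761 0.1121] yaw 94.19497109947115 z [-0.001  -0.0001 -1.    ] q [ 0.0246  0.3261 -0.2477  0.998  -0.0001 -0.0486] F [-0.528   0.3027 -1.6825] M [ 0.0072  0.0425 -0.0264] w 0.022576208488735643
```

Request:
{"api": "jog_arm", "payload": {
  "rows": [
    [0,0,1,0,0,0,1],
    [0,0,2,0,0,0,1],
    [0,0,3,0,0,0,1],
    [0,0,3.2,0,0,0,1],
    [0,0,3.2,0,0,0,1]
  ]
}}

```text
t: 16.35
position: [0.5198, 0.076, 0.1102]
orientation: [0.681, 0.733, 0.0, 0.0]
contact_force: [-1.9, -0.8, 4.8]
gripper_width: 0.0229
```

```bash
python3 st.py
```

```text
t 16.35 p [0.5198 0.076  0.1102] yaw 94.19478401260791 z [ 0.001  -0.0002 -1.    ] q [ 0.0246  0.3273 -0.2514  0.9912 -0.0002 -0.0486] F [-1.867  -0.7939  4.8229] M [0.0452 0.4016 0.0186] w 0.02286684428709423
```

The flange meets the cover at TCP z = 0.1102 (expected 0.110). I'll give a firmer push, ease off, look, then let go.

Request:
{"api": "jog_arm", "payload": {
  "rows": [
    [0,0,1,0,0,0,1],
    [0,0,1.5,0,0,0,1],
    [0,0,1.5,0,0,0,1],
    [0,0,-1,0,0,0,1],
    [0,0,-1,0,0,0,1]
  ]
}}

```text
t: 16.85
position: [0.5197, 0.0761, 0.1106]
orientation: [0.681, 0.732, 0.0, 0.0]
contact_force: [-0.8, 1.1, -1.9]
gripper_width: 0.0222
```

Run:
```python
import st
from h import *
I=cv2.cvtColor(arm.grab_frame('scene'),cv2.COLOR_RGB2BGR)
cv2.imwrite('pics/s10.png',cv2.resize(I[130:260,270:400],None,fx=4.5,fy=4.5,interpolation=cv2.INTER_CUBIC))
```

```text
t 16.85 p [0.5197 0.0761 0.1106] yaw 94.19252214582217 z [ 0.0006 -0.     -1.    ] q [ 0.0246  0.3272 -0.2504  0.9926 -0.     -0.0486] F [-0.8037  1.0501 -1.9435] M [ 0.066  -0.0622 -0.0584] w 0.02218904849878526
```

View pics/s10.png

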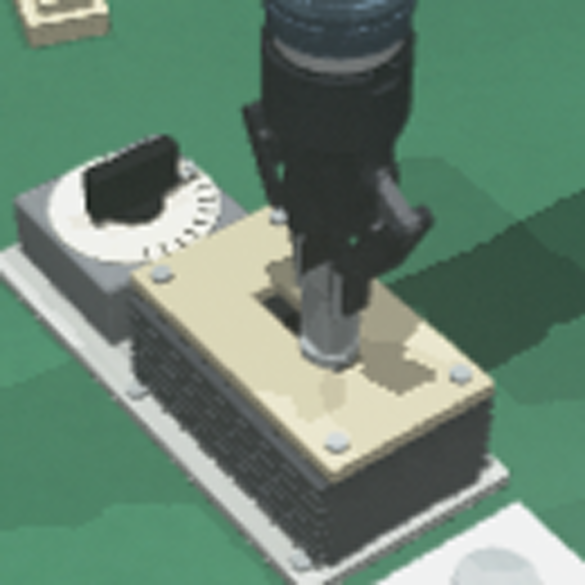

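The flange lies on the cover. Letting go and withdrawing straight up.

Request:
{"api": "jog_arm", "payload": {
  "rows": [
    [0,0,0.7,0,0,0,0.5],
    [0,0,0.7,0,0,0,0],
    [0,0,0.7,0,0,0,-0.3],
    [0,0,0.7,0,0,0,-0.3],
    [0,0,-15,0,0,0,-0.3],
    [0,0,-50,0,0,0,-0.3],
    [0,0,-95,0,0,0,-0.3],
    [0,0,-130,0,0,0,-0.3],
    [0,0,-130,0,0,0,-0.3]
  ]
}}

```text
t: 17.8
position: [0.5227, 0.0762, 0.2459]
orientation: [0.681, 0.733, 0.003, 0.004]
contact_force: [-0.2, 0.6, -0.2]
gripper_width: 0.0554
```

Run:
```python
import st
from h import *
I=cv2.cvtColor(arm.grab_frame('scene'),cv2.COLOR_RGB2BGR)
cv2.imwrite('pics/s11.png',cv2.resize(I[130:360,260:490],None,fx=2.5,fy=2.5,interpolation=cv2.INTER_CUBIC))
I=cv2.cvtColor(arm.grab_frame('wrist'),cv2.COLOR_RGB2BGR)
cv2.imwrite('pics/w11.png',I)
```

```text
t 17.8 p [0.5227 0.0762 0.2459] yaw 94.19509349041648 z [ 0.0098  0.0001 -1.    ] q [ 0.0246  0.2643  0.0196  1.3163 -0.0001 -0.0486] F [-0.16    0.5867 -0.1542] M [0.0246 0.0199 0.0453] w 0.05544421677458235
```

View pics/s11.png

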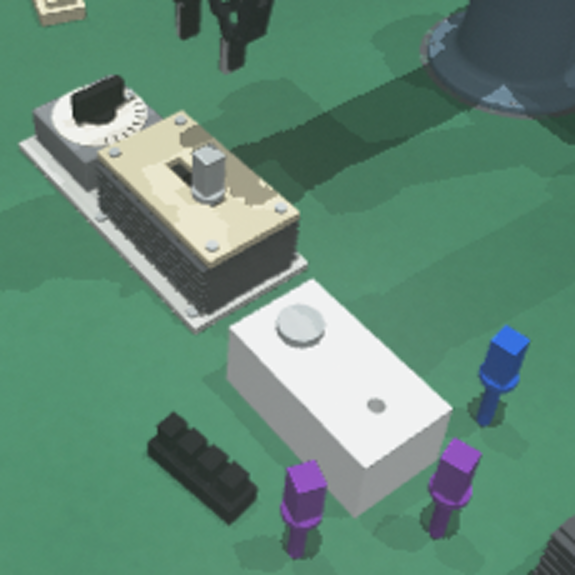

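View pics/w11.png

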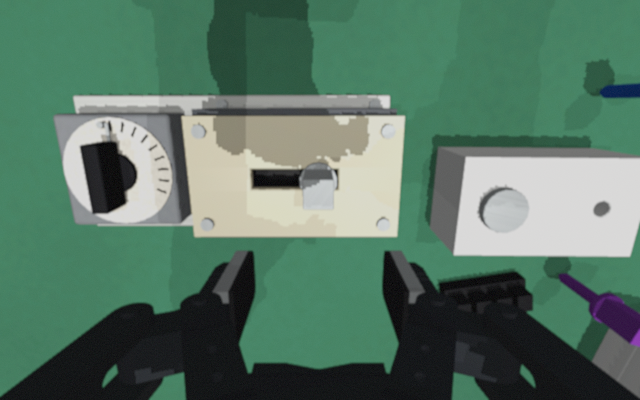

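Pin home with its flange on the cover at w11 (318,185), knob pointer on the zero tick, everything else in place. I'll let the arm settle and hand in.

Request:
{"api": "jog_arm", "payload": {
  "rows": [
    [0,0,0,0,0,0,-0.3],
    [0,0,0,0,0,0,-0.3],
    [0,0,0,0,0,0,-0.3]
  ]
}}

```text
t: 18.2
position: [0.5185, 0.076, 0.2391]
orientation: [0.681, 0.732, -0.001, -0.001]
contact_force: [0.2, 0.2, 0.5]
gripper_width: 0.0558
```

```bash
python3 -c "
import st
from bench import arm
print(arm.finish_job())"
```

```text
t 18.2 p [0.5185 0.076  0.2391] yaw 94.19207719782935 z [-0.0028 -0.0002 -1.    ] q [ 0.0246  0.2688  0.0082  1.313  -0.0001 -0.0486] F [0.1549 0.2106 0.4788] M [0.0182 0.0083 0.0181] w 0.05582856447611421
the job is handed in; nothing more can be done
None
```

I did both parts in order and handed the job in at 18.2 s; no verdict is reported.

- **Knob:** I turned it about 1.3 rad counterclockwise to the stop, where the moment rose from about 0.05 to 0.53 N m. The pictures afterwards show the pointer on the zero tick and the bar square to the gauge box.
- **Pin:** I took the square-grip steel pin, put it through the slot and slid its tip along the bar. The top picture had already shown a dark spot near y = +23 mm, so I started the slide at about +5 mm, heading that way. The tip dropped in at about +21.6 mm, and I pushed it home and let go. The flange met the cover at TCP z = 0.1102 m, against 0.110 m expected.
- **Last checks:** The final pictures show the pin upright with its flange on the cover. The plug, the terminal block and the blue and purple look-alikes still stand where they were; the module was out of the final views. The gripper is clear, with the force reading near zero. No check failed; the position estimates differed by only 1–2 mm.

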